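Clear the egg timer and tip the recipe book onto its mat

TASK

The recipe book stands on edge by the blue mat, and the green egg timer is in its way: first push the timer along the worktop until it stands upright completely off the mat, then push the standing book over near its top, from where it stands, so that it falls flat with its picture cover up and no part of it beyond the mat's edges. Only push: do not pick up or carry the timer or the book. Leave the egg cup, the salt pot and the yellow egg cooker where they are.

Things in the scene. Friction and masses are not known exactly. Their poses are not given: they have to be found in the camera images.
- mat: Flat blue mat, 210 mm (its x) by 165 mm (its y), fixed and flush with the worktop (a 1 mm marking, no step to feel). Origin at its centre, z up. Its +x points away from the standing book: the direction in which the book is to fall. Place and yaw vary.
- book: Red hardback, rigid, 30 mm thick (x), 115 wide (y), 160 tall (z), about 0.35 kg, standing. Origin: centre of its underside. Its +x is within 5 degrees of the mat's; its +x face stands 20 to 32 mm inside the mat's -x edge, at most 10 mm off the middle line, so tipped over its +x foot edge it lands inside. Picture cover (fried egg) on its -x face; cover up = +x down. Overbalances at 11 degrees.
- book_center (a point): Centre of the book block: 80 mm above the worktop while it stands, 15 mm when it lies flat.
- book_corner0 (a point): Corner of the picture cover: foot edge, book +y side.
- book_corner1 (a point): Corner of the picture cover: foot edge, book -y side.
- book_corner2 (a point): Corner of the picture cover: top edge, book +y side.
- book_corner3 (a point): Corner of the picture cover: top edge, book -y side.
- timer: Green egg-shaped timer on a round white foot (64 mm diameter, 20 high); egg at most 57 mm across, 73 mm tall overall, about 0.13 kg, loose. Origin: centre of its underside. Stands 55 to 75 mm from the mat's centre towards mat +x, within 20 mm of the middle line. Slides upright if pushed at the foot. The worktop past the mat's +x edge is free for 150 mm.
- egg_cup: White egg cup with a brown egg, 50 mm across, 68 mm tall, loose; about 165 mm from the mat's centre, towards its -x +y corner. Origin at the centre of its underside. Leave alone.
- salt_pot: Blue round salt pot with a wooden lid, 56 mm across, 57 mm tall, loose; about 155 mm from the mat's centre on its -y side. Origin at the centre of its underside. Leave alone.
- egg_cooker: Compact round yellow egg cooker, 150 mm across, 134 mm tall with its black knob, loose, 0.8 kg; about 220 mm from the mat's centre on its +y side. Origin at the centre of its underside. Leave alone.
Mind the look-alikes: they are no part of the job. Of the things that look like the book, the smallest one is meant. What is meant by the timer is not red, and is the larger of those in its own colour.

How it is judged (in metres and radians):
On the way, in this order (a step that is already met when the one before it is completed fails the run):
1. the egg timer stands upright, completely off the mat, while the book still stands ((x of timer in the frame of mat above 0.136 m or x of timer in the frame of mat below -0.136 m or y of timer in the frame of mat above 0.1135 m or y of timer in the frame of mat below -0.1135 m) and angle between each of timer, book's own z axis and vertical below 0.1 rad and height (world z) of timer between -0.006 and 0.006 m), for 0.2 s.
2. the book lies flat, picture cover up, inside the mat (angle between book's own x axis and vertical above 3.06 rad and height (world z) of book_center below 0.022 m and x of book_corner0 in the frame of mat between -0.108 and 0.108 m and y of book_corner0 in the frame of mat between -0.0855 and 0.0855 m and x of book_corner1 in the frame of mat between -0.108 and 0.108 m and y of book_corner1 in the frame of mat between -0.0855 and 0.0855 m and x of book_corner2 in the frame of mat between -0.108 and 0.108 m and y of book_corner2 in the frame of mat between -0.0855 and 0.0855 m and x of book_corner3 in the frame of mat between -0.108 and 0.108 m and y of book_corner3 in the frame of mat between -0.0855 and 0.0855 m), for 0.2 s.
At the end, for the whole second after the job is handed in: The book lies flat (within 5 degrees), picture cover up, all corners within the mat (3 mm grace); the timer stands upright on the worktop, its whole foot off the mat (1 mm grace); both at rest; egg cup, salt pot and egg cooker upright and within 15 mm of their places (all of step 2 and (x of timer in the frame of mat above 0.136 m or x of timer in the frame of mat below -0.136 m or y of timer in the frame of mat above 0.1135 m or y of timer in the frame of mat below -0.1135 m) and angle between timer's own z axis and vertical below 0.1 rad and height (world z) of timer between -0.006 and 0.006 m and linear speed of each of book, timer below 0.02 m/s and distance of each of egg_cup, salt_pot, egg_cooker from where it was at the start of the episode below 0.015 m and angle between each of egg_cup, salt_pot, egg_cooker's own z axis and vertical below 0.15 rad); the robot touches nothing.
It fails at once if the book is lifted (its centre more than 15 mm above its standing height) (height (world z) of book_center above 0.095 m).
It fails at once if the book is shoved along standing, more than 40 mm, instead of tipped from where it stands (angle between book's own z axis and vertical below 0.12 rad and distance of book from where it was at the start of the episode above 0.04 m).
It fails at once if the timer is lifted off the worktop (height (world z) of timer above 0.02 m).
It fails at once if the timer is knocked over (angle between timer's own z axis and vertical above 0.6 rad).
It fails at once if the egg cup, salt pot or egg cooker is moved more than 15 mm or tipped (not (distance of egg_cup from where it was at the start of the episode below 0.015 m) or not (distance of salt_pot from where it was at the start of the episode below 0.015 m) or not (distance of egg_cooker from where it was at the start of the episode below 0.015 m) or not (angle between egg_cup's own z axis and vertical below 0.15 rad) or not (angle between salt_pot's own z axis and vertical below 0.15 rad) or not (angle between egg_cooker's own z axis and vertical below 0.15 rad)).
It also fails if it takes over 45 s, if anything falls off the work surface, if the arm or the gripper's body presses on something with over 40 N, if the wrist force passes 120 N, or if a joint passes its speed limit or range.

ROBOT

A 7-joint arm with a two-finger parallel gripper is mounted at the origin on the work surface. World frame = base frame: x ahead of the robot, y to its left, z up, the work surface at z = 0. Lengths are in mm, angles in rad, forces in N, time in s.
With the tool pointing down it reaches from about 400 to 875 mm from the base axis. Payload 4.4 kg.
Tool frame: the origin (TCP) lies midway between the tips of the shut fingers; the grasp point (between the pads) lies 19 mm behind it (ctrl.pinch_z is the distance from the TCP to the grasp point, in mm); z points along the fingers, y is the line along which they close (so a half turn about z gives the same grasp; the last joint's range is limited). The gripper opens to 85 mm and grips with 20 to 120 N. Pads are 22 mm wide; open, the fingers measure 114 mm over their backs; the gripper's body (76 mm by 85 mm) begins 54 mm behind the grasp point. The pads swing forward as they close: fully open they stand 13 mm farther back than shut.
Start: joints at [1.223, 0.628, 0.038, 1.517, -0.027, 0.996, -0.02], TCP at [180.783, -624.368, 231.313] pointing down, gripper open.
Joint ranges: [-3.06, 3.06], [-0.37, 2.12], [-1.25, 1.32], [0.18, 2.47], [-1.1, 4.24], [0.23, 1.98], [-2.94, 2.94]. Speed limits (rad/s): [2.57, 2.57, 3.14, 3.14, 3.14, 3.14, 3.14].

INTERFACE

Orientations are given as [roll, pitch, yaw] about the fixed x, y, z axes, in that order (R = Rz(yaw) Ry(pitch) Rx(roll)).
In Python, from cell import read_state, cams, order, ctrl gives the robot as it stands.
- The arm moves only by the tool move_arm, never from a script. Its argument "targets" is text: rows parted by semicolons, each of 7 numbers parted by spaces: the gripper's target within -1 to 1 (fully open at 1, half-way at 0, shut at -1), then the shift along the tool's x, y, z in cm, then the turn, a rotation vector about the tool's x, y, z in degrees. A call has 1 to 5 rows; each row shifts and turns the commanded pose from where the row before left it, along the tool's axes as they then stand; what a row does not reach is not made up. A row lasts 1/12 s, in which the tool goes at most 41.7 mm and 7.16 degrees, less where a joint would pass 70% of its speed; a pose out of reach is approached as far as the arm can. A call with a gripper value outside its range is refused whole. The fingers move at their own pace and stop on an object; the grip force is fixed at half the most. Time passes only in rows, so rows that do not move let the fingers close. It gives the time, the measured TCP pose, the force, the opening and the grip force at its end, in the units of the state.
- read_state(): the state, without advancing time (a new reading comes with each control period).
- cams.get_image(name): name is "side" or "top"; returns a dict with "color" (400x640x3 uint8, red, green, blue), "fovy" (degrees; the focal length in pixels is half the picture's height over the tangent of half this angle, whatever the lens; pixels are square), "cx", "cy" (the principal point, pixels), "rvec" (rotation vector, rad) and "tvec" (3), from world to camera coordinates, as OpenCV has them. Camera axes: x right, y down, z forward; pixel columns grow to the right and rows downward; lengths in mm; the calibration is good to about 2 mm. A picture is of the moment at which its call begins. There is no depth.
- order.finish_job(): hands the job in; it is judged then, once.
The state is a dict: "clock": time; "qpos": joint angles; "qd": joint speeds; "tau": joint torques, N m; "eef_pos": TCP position; "tool_rot": TCP orientation; "force": force on the tool from outside, world axes, zero at the start; "torque": the same for the moment, N m; "width": finger opening in mm; "gripper_force": force on a finger pad.
Only numpy, scipy, OpenCV 4.12 (cv2) and the standard library are available. Lean on these libraries where they do the work, as an engineer would, in place of code of your own. Each camera call takes 0.05 s, during which the arm holds its last target. There are 200 camera calls.

## Working session

There is one attempt and no reset: what is moved stays moved. The work goes in short steps, Python scripts to look and compute and a tool call to move; the robot and the scene stay as the last step left them, time stands still between calls to the robot, and variables do not carry over. Pictures are saved under pics/ and viewed, at most 10 in all, crops included, and the job is handed in when it is done.

Besides the shell and the picture viewer there is one more tool, called after "Call:" as name(argument=value, ...) on one line, values as JSON. move_arm: Moves the arm, as the interface text tells. Its arguments: {"type":"object","properties":{"targets":{"type":"string"}},"required":["targets"]}

```bash
mkdir -p pics
cat > h.py <<'E'
import numpy as np,cv2
from cell import read_state,cams,order,ctrl
def get(n):
    im=cams.get_image(n);f=200/np.tan(np.radians(im['fovy'])/2)
    K=np.array([[f,0,im['cx']],[0,f,im['cy']],[0,0,1.]])
    return im,K,np.array(im['rvec'],float).reshape(3),np.array(im['tvec'],float).reshape(3)
def unproj(c,uv,z):
    im,K,r,t=c;R=cv2.Rodrigues(r)[0];o=-R.T@t
    d=(R.T@np.linalg.inv(K)@np.c_[np.array(uv,float).reshape(-1,2),np.ones(np.size(uv)//2)].T).T
    return o+d*((z-o[2])/d[:,2])[:,None]
def proj(c,P):
    return cv2.projectPoints(np.array(P,float).reshape(-1,3),c[2],c[3],c[1],None)[0].reshape(-1,2)
def save(c,n): cv2.imwrite('pics/'+n,cv2.cvtColor(c[0]['color'],cv2.COLOR_RGB2BGR))
E
python3 - <<'E'
from h import *
for n in('top','side'):
    c=get(n);save(c,n+'0.png');R=cv2.Rodrigues(c[2])[0];print(n,c[0]['fovy'],-R.T@c[3],R[2], [k for k in c[0] if k!='color'])
print(read_state())
E
```

```text
top 52.782819082311455 [ 435.43148915   28.89300566 1154.64382056] [ 0.07821586  0.00501808 -0.99692382] ['fovy', 'cx', 'cy', 'rvec', 'tvec']
side 44.67820581104134 [-141.20631664  741.4071784   936.84959361] [ 0.52362622 -0.54987716 -0.65073088] ['fovy', 'cx', 'cy', 'rvec', 'tvec']
{'clock': 0.1, 'qpos': array([ 1.22323581,  0.62926298,  0.03844894,  1.5182528 , -0.02700901,
        0.9963159 , -0.02000757]), 'qd': array([-0.00089716, -0.00125728, -0.00073223, -0.00272085,  0.00187276,
       -0.00086331,  0.0001973 ]), 'tau': array([ 2.33578823e-03, -5.64527357e+01,  1.22996651e+00, -1.93972206e+01,
        1.11840642e-02,  5.39420827e-03, -1.06188602e-05]), 'eef_pos': array([ 180.60513842, -623.82374896,  230.47993641]), 'tool_rot': array([-3.13987165e+00,  1.25999063e-05,  2.81745010e-01]), 'force': array([ 0.08507915, -0.17614317,  0.20927453]), 'torque': array([-0.02448572,  0.0459671 ,  0.03752281]), 'gripper_force': 0.0, 'width': 85.27554817693259}
```

View pics/top0.png

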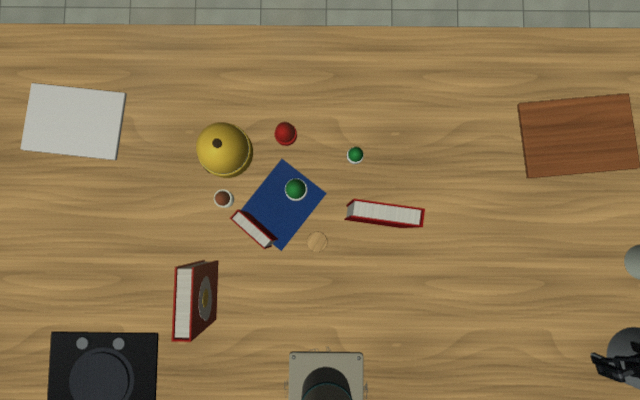

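View pics/side0.png

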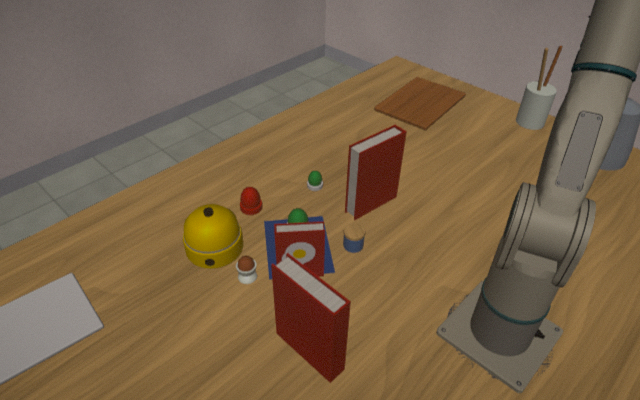

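Run:
```python
from h import *
from scipy.optimize import minimize
c=get('top');img=c[0]['color']
cv2.imwrite('pics/crop.png',cv2.resize(cv2.cvtColor(img[125:260,205:375],cv2.COLOR_RGB2BGR),None,fx=4,fy=4,interpolation=cv2.INTER_CUBIC))
I=img.astype(int)
m=((I[...,2]>I[...,0]+30)&(I[...,2]>I[...,1]+20)).astype(np.uint8)
n,l,s,ce=cv2.connectedComponentsWithStats(m);k=1+np.argmax(s[1:,4]);print(s[k])
v,u=np.nonzero(l==k);P=unproj(c,np.c_[u,v],1)[:,:2]
r=cv2.minAreaRect(P.astype(np.float32));print(r,cv2.boxPoints(r).tolist())
h=cv2.HSV_FULL if 0 else cv2.cvtColor(img,cv2.COLOR_RGB2HSV)
for name,mm in dict(green=(abs(h[...,0].astype(int)-70)<20)&(h[...,1]>110)&(h[...,2]>40),
  red=((h[...,0]<5)|(h[...,0]>174))&(h[...,1]>160)&(h[...,2]>50),
  white=(h[...,1]<45)&(h[...,2]>130),
  yellow=(abs(h[...,0].astype(int)-26)<5)&(h[...,1]>200)).items():
    n,l,s,ce=cv2.connectedComponentsWithStats(mm.astype(np.uint8))
    for i in range(1,n):
        if s[i,4]>30 and 180<ce[i][0]<440 and 100<ce[i][1]<350: print(name,s[i],ce[i].round(1),unproj(c,ce[i],0)[0].round())
```

```text
[ 242  160   84   90 3245]
((513.2421264648438, 130.53257751464844), (162.24761962890625, 206.46575927734375), 52.454769134521484) [[381.95574951171875, 129.12057495117188], [545.6567993164062, 3.3029098510742188], [644.5285034179688, 131.944580078125], [480.82745361328125, 257.7622375488281]]
green [349 148  14  13 150] [355.3 154.1] [660. -81.   0.]
green [286 180  19  18 258] [294.7 188.7] [558.  93.   0.]
red [275 123  21  22 296] [284.  134.5] [716. 126.   0.]
red [345 199  80  29 441] [385.2 217.9] [ 476. -167.    0.]
red [231 210  42  31  71] [251.5 222.5] [459. 215.   0.]
red [172 272  22  69 252] [182.8 312.5] [204. 403.   0.]
white [347 152  15  12  42] [352.5 159.9] [643. -73.   0.]
white [286 188  21  13  46] [296.5 196.6] [535.  87.   0.]
white [221 190  11  17  48] [227.9 199.4] [525. 285.   0.]
white [353 202  67  22 909] [386.3 212.3] [ 492. -171.    0.]
white [233 213  37  34 380] [251.1 229.2] [440. 216.   0.]
white [175 269  16  69 936] [182.6 302.9] [231. 404.   0.]
```

View pics/crop.png

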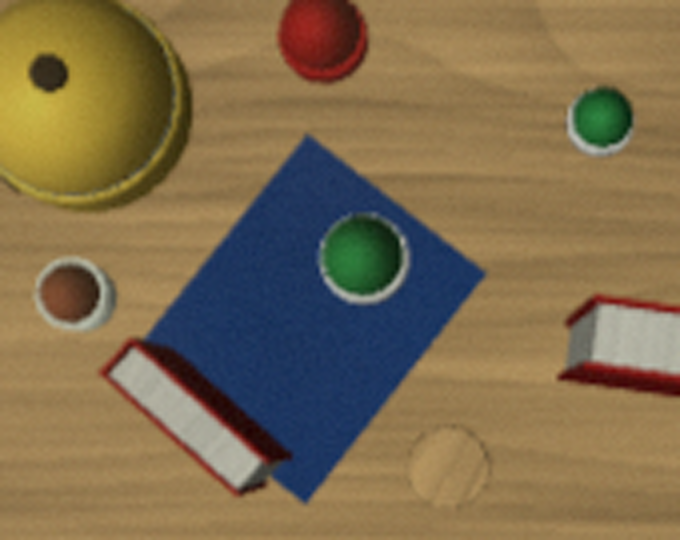

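The pictures show:
- **Timer candidates:** red egg (284,134), small green (355,154) and larger green (295,189). The larger green one on the mat is the timer.
- **Book candidates:** (385,213), (197,300) and the smallest (252,228). The smallest, on the mat's lower-left edge, is the book.

The crop confirms both choices.

Run:
```python
from h import *
from scipy.optimize import least_squares
c=get('top');s=get('side')
M=np.array([513.2,130.5]);a=np.arctan2(-125.8,163.7);X=np.array([np.cos(a),np.sin(a)]);Y=np.array([-X[1],X[0]])
mf=lambda p:np.array([(p[:2]-M)@X,(p[:2]-M)@Y]).round(1)
cr=lambda u,v:(205+(u+.5)/4-.5,125+(v+.5)/4-.5)
t=unproj(c,cr(364,258),20)[0];print('yaw',a,'timer',t,mf(t))
print('salt',unproj(c,cr(449,466),57)[0].round(),mf(unproj(c,cr(449,466),57)[0]))
pts=[(-15,57.5,160),(15,57.5,160),(-15,-57.5,160),(15,-57.5,0)]
px=np.array([cr(102,373),cr(136,341),cr(238,493),cr(290,457)])
def w(p):
    x,y,th=p;C,S=np.cos(th),np.sin(th)
    return [(x+C*q[0]-S*q[1],y+S*q[0]+C*q[1],q[2]) for q in pts]
r=least_squares(lambda p:(proj(c,w(p))-px).ravel(),[450,180,a])
print('book',r.x,mf(r.x),'dyaw',np.degrees(r.x[2]-a),r.fun.round(2))
# other book height check from side: overlay
im=s[0]['color'].copy()
def W(l,z): return [M+X*p[0]+Y*p[1] for p in l]
box=[np.r_[M+X*i+Y*j,1] for i,j in((-105,-82.5),(105,-82.5),(105,82.5),(-105,82.5))]
cv2.polylines(im,[proj(s,box).round().astype(int)],True,(0,255,255))
p=r.x;C,S=np.cos(p[2]),np.sin(p[2])
B=[(p[0]+C*i-S*j,p[1]+S*i+C*j,z) for z in(0,160) for i,j in((-15,-57.5),(15,-57.5),(15,57.5),(-15,57.5))]
q=proj(s,B).round().astype(int)
cv2.polylines(im,[q[:4],q[4:]],True,(0,255,0))
g=[(t[0]+32*np.cos(k),t[1]+32*np.sin(k),20) for k in np.arange(0,6.28,.2)]
cv2.polylines(im,[proj(s,g).round().astype(int)],True,(255,255,255))
cv2.imwrite('pics/ov.png',cv2.resize(cv2.cvtColor(im[180:320,220:400],cv2.COLOR_RGB2BGR),None,fx=4,fy=4))
# big book: height where the top-face and side view agree
uT=np.array([386,212]);uS=np.array([377,140])
for z in (160,190,220,250,280): print(z,unproj(c,uT,z)[0].round(),proj(s,unproj(c,uT,z)))
```

```text
yaw -0.6552231062684344 timer [554.44064483  89.05522373  20.        ] [58.  -7.7]
salt [409.  28.  57.] [ -19.5 -144.8]
book [440.35249868 190.31932398  -0.72028755] [-94.2   3. ] dyaw -3.7279181342365404 [-0.42 -0.06 -0.68 -1.1  -0.04  1.22  1.31 -0.1 ]
160 [ 485. -142.  160.] [[376.48705711 158.40242279]]
190 [ 484. -137.  190.] [[376.72309004 150.3091755 ]]
220 [ 482. -132.  220.] [[376.96770516 141.92165647]]
250 [ 481. -127.  250.] [[377.22137922 133.22351885]]
280 [ 479. -122.  280.] [[377.48462493 124.19718222]]
```

View pics/ov.png

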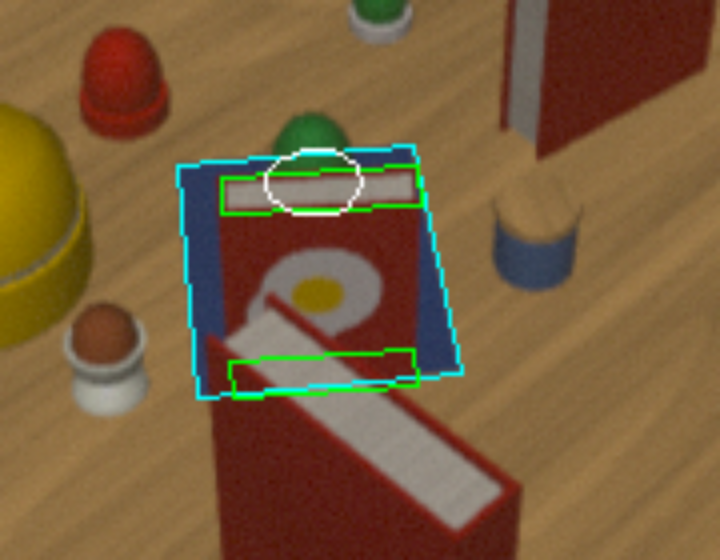

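Call:
move_arm(targets="-0.5 0 0 -4 0 0 0;-0.5 0 0 -4 0 0 0;-0.5 0 0 -4 0 0 0;-0.5 3.64 -1.81 0 0 0 0;-0.5 3.64 -1.81 0 0 0 0")

```text
clock: 0.67
eef_pos: [239.1, -571.8, 354.3]
tool_rot: [3.135, 0.0, 0.275]
force: [0.6, 0.3, -0.9]
width: 25.3
gripper_force: 0.0
```

Call:
move_arm(targets="-0.5 3.64 -1.81 0 0 0 0;-0.5 3.64 -1.81 0 0 0 0;-0.5 3.64 -1.81 0 0 0 0;-0.5 3.64 -1.81 0 0 0 0;-0.5 3.64 -1.81 0 0 0 0")

```text
clock: 1.08
eef_pos: [391.4, -430.2, 351.4]
tool_rot: [3.141, -0.0, 0.282]
force: [-0.5, 0.3, 0.0]
width: 20.9
gripper_force: 0.0
```

Call:
move_arm(targets="-0.5 3.64 -1.81 0 0 0 0;-0.5 3.64 -1.81 0 0 0 0;-0.5 3.64 -1.81 0 0 0 0;-0.5 1.286 -3.785 0 0 0 0;-0.5 1.286 -3.785 0 0 0 0")

```text
clock: 1.5
eef_pos: [485.1, -267.4, 350.5]
tool_rot: [-3.141, 0.0, 0.283]
force: [0.8, -0.1, -0.6]
width: 21.1
gripper_force: 0.0
```

Call:
move_arm(targets="-0.5 1.286 -3.785 0 0 0 0;-0.5 1.286 -3.785 0 0 0 0;-0.5 1.286 -3.785 0 0 0 0;-0.5 1.286 -3.785 0 0 0 0;-0.5 1.286 -3.785 0 0 0 0")

```text
clock: 1.92
eef_pos: [492.5, -67.9, 351.5]
tool_rot: [3.141, -0.0, 0.282]
force: [0.3, -0.4, -0.2]
width: 21.5
gripper_force: 0.0
```

Call:
move_arm(targets="-0.5 1.286 -3.785 0 0 0 0;-0.5 1.286 -3.785 0 0 0 0;-0.5 1.286 -3.785 0 0 0 0;-0.5 1.286 -3.785 0 0 0 0;-0.5 1.286 -3.785 0 0 0 0")

```text
clock: 2.33
eef_pos: [501.7, 131.7, 351.5]
tool_rot: [3.141, -0.0, 0.282]
force: [-0.2, -0.2, 0.2]
width: 21.3
gripper_force: 0.0
```

Call:
move_arm(targets="-0.5 0 0 0 0 0 -7.02;-0.5 0 0 0 0 0 -7.02;-0.5 0 0 0 0 0 -7.02;-0.5 0 0 0 0 0 -7.02;-0.5 0 0 0 0 0 -7.02")

```text
clock: 2.75
eef_pos: [501.9, 130.0, 351.2]
tool_rot: [3.142, 0.0, 0.901]
force: [-0.2, -0.4, -0.3]
width: 21.4
gripper_force: 0.0
```

Call:
move_arm(targets="-0.5 0 0 0 0 0 -7.02;-0.5 0 0 0 0 0 -7.02;-0.5 0 0 0 0 0 -7.02;-0.5 0 0 0 0 0 -7.02;-0.5 0 0 0 0 0 -7.02")

```text
clock: 3.17
eef_pos: [501.9, 129.8, 351.3]
tool_rot: [-3.142, 0.0, 1.513]
force: [-0.5, 0.9, -0.1]
width: 21.5
gripper_force: 0.0
```

Call:
move_arm(targets="-0.5 0 0 0 0 0 -7.02;-0.5 0 0 0 0 0 -7.02;-0.5 0 0 0 0 0 -7.02;-0.5 0 0 0 0 0 -7.02;-0.5 0 0 0 0 0 -7.02")

```text
clock: 3.58
eef_pos: [501.9, 129.7, 351.3]
tool_rot: [-3.141, 0.0, 2.125]
force: [0.1, -0.3, -0.1]
width: 21.6
gripper_force: 0.0
```

Call:
move_arm(targets="-0.5 0 0 0 0 0 -7.02;-0.5 0 0 0 0 0 -7.02;-0.5 0 0 0 0 0 -7.02;-0.5 0 0 0 0 0 0;-0.5 0 0 0 0 0 0")

```text
clock: 4.0
eef_pos: [502.0, 129.7, 351.2]
tool_rot: [-3.141, -0.0, 2.483]
force: [-0.1, 0.4, 0.1]
width: 21.5
gripper_force: 0.0
```

Call:
move_arm(targets="-0.5 0 0 3.5 0 0 0;-0.5 0 0 3.5 0 0 0;-0.5 0 0 3.5 0 0 0;-0.5 0 0 3.5 0 0 0;-0.5 0 0 3.5 0 0 0")

```text
clock: 4.42
eef_pos: [502.1, 129.7, 175.0]
tool_rot: [3.141, 0.001, 2.483]
force: [0.5, -0.4, 0.3]
width: 21.5
gripper_force: 0.0
```

Call:
move_arm(targets="-0.5 0 0 3 0 0 0;-0.5 0 0 3 0 0 0;-0.5 0 0 3 0 0 0;-0.5 0 0 2 0 0 0;-0.5 0 0 2 0 0 0")

```text
clock: 4.83
eef_pos: [501.7, 129.6, 44.8]
tool_rot: [-3.14, -0.0, 2.484]
force: [-0.6, 0.9, 0.8]
width: 21.2
gripper_force: 0.0
```

Run:
```python
from h import *
c=get('top');save(c,'t1.png')
s=get('side');save(s,'s1.png')
a=cv2.imread('pics/t1.png')[120:270,190:370];b=cv2.imread('pics/s1.png')[180:330,220:400]
cv2.imwrite('pics/m1.png',cv2.resize(np.hstack([a,b]),None,fx=2.2,fy=2.2,interpolation=cv2.INTER_CUBIC))
print(read_state()['force'])
```

```text
[-0.38000833 -0.49807609  0.41936431]
```

View pics/m1.png

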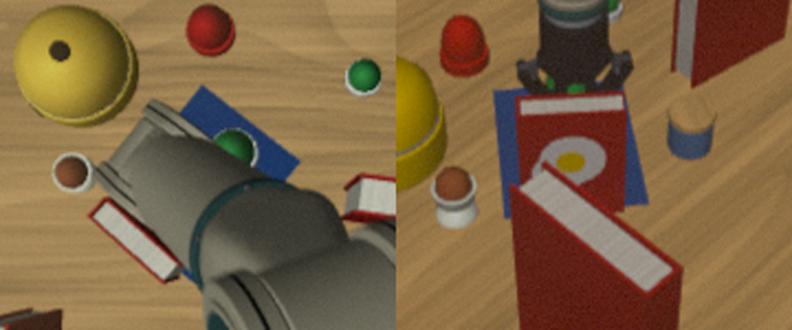

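The gripper is between the book and the timer and touching nothing: the timer is at crop (236,150), the book at (135,240). Next I lower the fingers to foot height and push.

Call:
move_arm(targets="-0.5 0 0 1.5 0 0 0;-0.5 0 0 1.3 0 0 0;-0.5 0 0 0.9 0 0 0;-0.5 0 0 0 0 0 0;-0.5 0 0 0 0 0 0")

```text
clock: 5.35
eef_pos: [502.3, 130.0, 9.9]
tool_rot: [3.141, 0.001, 2.486]
force: [-0.5, 0.3, 0.2]
width: 21.5
gripper_force: 0.0
```

Call:
move_arm(targets="-0.5 -0.8 0 0 0 0 0;-0.5 -0.8 0 0 0 0 0;-0.5 -0.8 0 0 0 0 0;-0.5 -0.8 0 0 0 0 0;-0.5 -0.8 0 0 0 0 0")

```text
clock: 5.77
eef_pos: [534.6, 105.0, 9.7]
tool_rot: [3.141, -0.0, 2.486]
force: [-1.5, 0.9, 1.6]
width: 21.5
gripper_force: 1.0
```

Call:
move_arm(targets="-0.5 -0.8 0 0 0 0 0;-0.5 -0.8 0 0 0 0 0;-0.5 -0.8 0 0 0 0 0;-0.5 -0.8 0 0 0 0 0;-0.5 -0.8 0 0 0 0 0")

```text
clock: 6.18
eef_pos: [566.1, 80.7, 9.3]
tool_rot: [-3.142, -0.0, 2.487]
force: [-1.4, 2.0, 2.0]
width: 21.2
gripper_force: 1.1
```

Call:
move_arm(targets="-0.5 -0.8 0 0 0 0 0;-0.5 -0.8 0 0 0 0 0;-0.5 -0.8 0 0 0 0 0;-0.5 -0.8 0 0 0 0 0;-0.5 -0.8 0 0 0 0 0")

```text
clock: 6.6
eef_pos: [597.8, 56.3, 9.3]
tool_rot: [-3.141, -0.0, 2.487]
force: [-1.0, 1.1, 1.0]
width: 21.5
gripper_force: 1.0
```

Call:
move_arm(targets="-0.5 -0.5 0 0 0 0 0;-0.5 -0.3 0 0 0 0 0;-0.5 0 0 0 0 0 0;-0.5 2 0 0 0 0 0;-0.5 2 0 0 0 0 0")

```text
clock: 7.02
eef_pos: [572.4, 75.2, 9.1]
tool_rot: [3.141, 0.001, 2.484]
force: [-0.4, 0.4, -0.1]
width: 21.1
gripper_force: 0.0
```

Run:
```python
from h import *
c=get('top');save(c,'t2.png')
s=get('side');save(s,'s2.png')
a=cv2.imread('pics/t2.png')[120:270,190:370];b=cv2.imread('pics/s2.png')[150:300,220:400]
cv2.imwrite('pics/m2.png',cv2.resize(np.hstack([a,b]),None,fx=2.2,fy=2.2,interpolation=cv2.INTER_CUBIC))
```

```text
(no output)
```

View pics/m2.png

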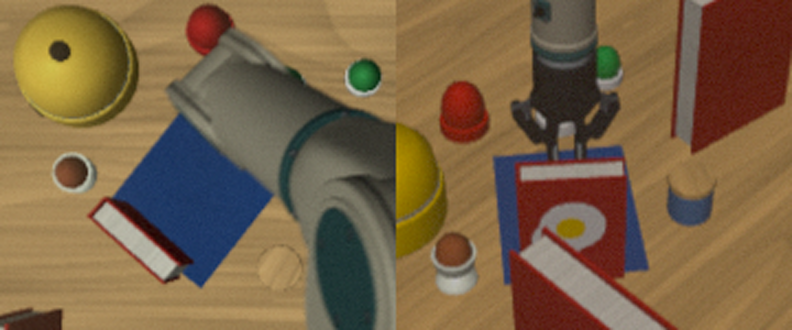

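Call:
move_arm(targets="-0.5 2 0 0 0 0 0;-0.5 0 0 -3 0 0 0;-0.5 0 0 -4 0 0 0;-0.5 0 0 -4 0 0 0;-0.5 0 0 -4 0 0 0")

```text
clock: 7.53
eef_pos: [555.9, 88.2, 160.8]
tool_rot: [-3.141, -0.0, 2.488]
force: [1.3, -0.1, -0.2]
width: 21.5
gripper_force: 0.0
```

Call:
move_arm(targets="0 0 0 -4 0 0 0;0 0 0 -4 0 0 0;0 0 0 -4 0 0 0;0 0 0 -3 0 0 0;0 0 0 -2 0 0 0")

```text
clock: 7.95
eef_pos: [557.4, 88.6, 333.4]
tool_rot: [3.138, 0.004, 2.487]
force: [0.8, 0.6, 0.1]
width: 42.6
gripper_force: 0.0
```

Call:
move_arm(targets="0 4 0.25 0 0 0 0;0 4 0.25 0 0 0 0;0 4 0.25 0 0 0 0;0 4 0.25 0 0 0 0;0 4 0.25 0 0 0 0")

```text
clock: 8.37
eef_pos: [403.8, 220.7, 329.6]
tool_rot: [3.141, 0.001, 2.486]
force: [-0.3, 0.9, -0.6]
width: 43.1
gripper_force: 0.0
```

Call:
move_arm(targets="0 1 0 0 0 0 2.5;0 0 0 0 0 0 0;0 0 0 0 0 0 0")

```text
clock: 8.62
eef_pos: [397.4, 226.1, 329.7]
tool_rot: [3.141, 0.002, 2.445]
force: [0.8, -0.5, -0.1]
width: 42.7
gripper_force: 0.0
```

Run:
```python
from h import *
c=get('top');save(c,'t3.png')
s=get('side');save(s,'s3.png')
a=cv2.imread('pics/t3.png')[120:270,190:370];b=cv2.imread('pics/s3.png')[150:300,220:400]
cv2.imwrite('pics/m3.png',cv2.resize(np.hstack([a,b]),None,fx=2.2,fy=2.2,interpolation=cv2.INTER_CUBIC))
M=np.array([513.2,130.5]);a=-.6552;X=np.array([np.cos(a),np.sin(a)]);Y=np.array([-X[1],X[0]])
h=cv2.cvtColor(c[0]['color'],cv2.COLOR_RGB2HSV).astype(int)
n,l,st,ce=cv2.connectedComponentsWithStats(((abs(h[...,0]-70)<20)&(h[...,1]>110)&(h[...,2]>40)).astype(np.uint8))
for i in range(1,n):
    if st[i,4]>30:
        p=unproj(c,ce[i],45)[0];print(st[i],p.round(),((p[:2]-M)@X).round(1),((p[:2]-M)@Y).round(1))
```

```text
[349 147  14  14 151] [652. -77.  45.] 236.3 -80.2
[310 151  18  19 269] [634.  25.  45.] 160.0 -9.6
```

View pics/m3.png

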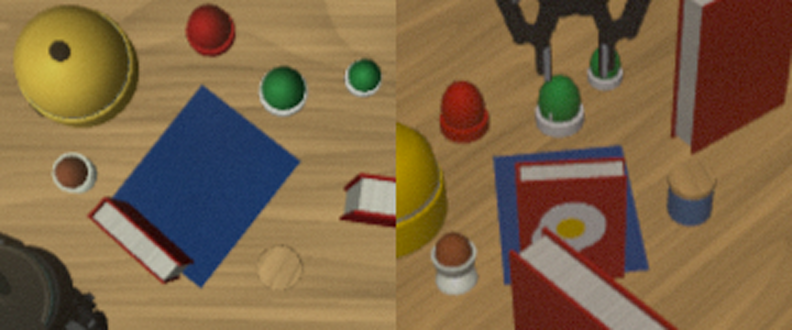

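The timer stands off the mat at mat (160,-10), crop pixel (283,88), and the book still stands. I'll lower behind the book's top and tip it.

Call:
move_arm(targets="0 0 0 4 0 0 0;0 0 0 4 0 0 0;0 0 0 4 0 0 0;0 0 0 4 0 0 0;0 0 0 3.5 0 0 0")

```text
clock: 9.13
eef_pos: [397.8, 224.5, 131.7]
tool_rot: [-3.14, -0.0, 2.441]
force: [0.7, -0.3, 0.4]
width: 42.8
gripper_force: 0.0
```

Call:
move_arm(targets="0 -0.5 0 0 0 0 0;0 -0.7 0 0 0 0 0;0 -0.7 0 0 0 0 0;0 -0.7 0 0 0 0 0")

```text
clock: 9.47
eef_pos: [419.5, 209.4, 136.3]
tool_rot: [3.138, 0.002, 2.442]
force: [-0.0, -0.7, 0.4]
width: 42.5
gripper_force: 0.0
```

Call:
move_arm(targets="0 -0.5 0 0 0 0 0;0 -0.5 0 0 0 0 0;0 -0.5 0 0 0 0 0;0 -0.5 0 0 0 0 0;0 -0.5 0 0 0 0 0")

```text
clock: 9.88
eef_pos: [436.6, 193.1, 134.7]
tool_rot: [3.141, 0.0, 2.443]
force: [0.7, 0.0, -0.1]
width: 42.8
gripper_force: 0.0
```

Call:
move_arm(targets="0 -0.5 0 0 0 0 0;0 -0.5 0 0 0 0 0;0 -0.5 0 0 0 0 0;0 0 0 0 0 0 0;0 0 0 0 0 0 0")

```text
clock: 10.3
eef_pos: [447.7, 183.7, 134.2]
tool_rot: [-3.142, -0.0, 2.443]
force: [0.4, 0.5, -0.2]
width: 42.6
gripper_force: 0.0
```

Run:
```python
from h import *
c=get('top');save(c,'t4.png')
s=get('side');save(s,'s4.png')
a=cv2.imread('pics/t4.png')[120:270,190:370];b=cv2.imread('pics/s4.png')[150:300,220:400]
cv2.imwrite('pics/m4.png',cv2.resize(np.hstack([a,b]),None,fx=2.2,fy=2.2,interpolation=cv2.INTER_CUBIC))
```

```text
(no output)
```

View pics/m4.png

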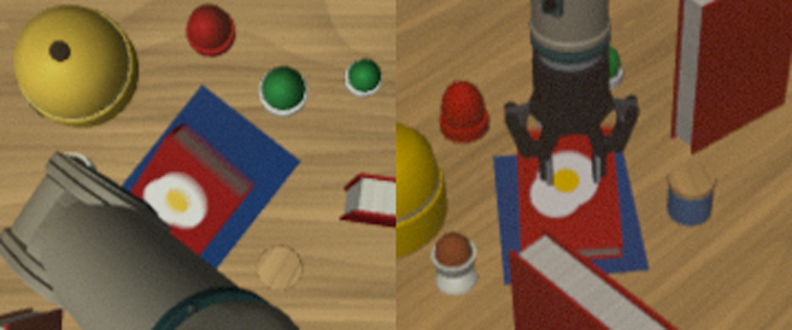

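The book has fallen flat with its cover up, at top crop (185,190). I'll back off and check it against the mat.

Call:
move_arm(targets="0 0 0 -4 0 0 0;0 0 0 -4 0 0 0;0 0 0 -4 0 0 0;0 0 0 -4 0 0 0;0 0 0 -2 0 0 0")

```text
clock: 10.82
eef_pos: [448.4, 185.6, 318.8]
tool_rot: [3.136, 0.003, 2.445]
force: [1.4, 0.3, -0.2]
width: 42.5
gripper_force: 0.0
```

Call:
move_arm(targets="0 4 0 0 0 0 0;0 4 0 0 0 0 0;0 2 0 0 0 0 0;0 0 0 0 0 0 0;0 0 0 0 0 0 0")

```text
clock: 11.23
eef_pos: [369.9, 248.9, 314.6]
tool_rot: [3.141, 0.001, 2.447]
force: [1.4, -0.5, -0.3]
width: 43.1
gripper_force: 0.0
```

Run:
```python
from h import *
c=get('top');save(c,'t5.png');s=get('side')
M=np.array([513.2,130.5]);a=-.6552;X=np.array([np.cos(a),np.sin(a)]);Y=np.array([-X[1],X[0]])
h=cv2.cvtColor(c[0]['color'],cv2.COLOR_RGB2HSV).astype(int)
m=(((h[...,0]<6)|(h[...,0]>172))&(h[...,1]>150)&(h[...,2]>110)).astype(np.uint8)
n,l,st,ce=cv2.connectedComponentsWithStats(m)
i=l[205,285];
if i==0: i=max((k for k in range(1,n) if 230<ce[k][0]<320 and 170<ce[k][1]<240),key=lambda k:st[k,4])
v,u=np.nonzero(l==i);P=unproj(c,np.c_[u,v],30)[:,:2]
r=cv2.minAreaRect(P.astype(np.float32));b=cv2.boxPoints(r)
print(st[i],r,((b-M)@np.c_[X,Y]).round(1).tolist(),read_state()['force'])
im=c[0]['color'].copy()
cv2.imwrite('pics/m5.png',cv2.resize(cv2.cvtColor(im[110:270,190:390],cv2.COLOR_RGB2BGR),None,fx=3.5,fy=3.5,interpolation=cv2.INTER_CUBIC))
```

```text
[ 249  169   66   69 1592] ((514.7125854492188, 127.31321716308594), (113.37554168701172, 158.09130859375), 49.17181396484375) [[-79.0, -53.7], [78.8, -62.7], [85.3, 50.5], [-72.5, 59.5]] [ 0.23982124 -0.63744039  0.48711124]
```

View pics/m5.png

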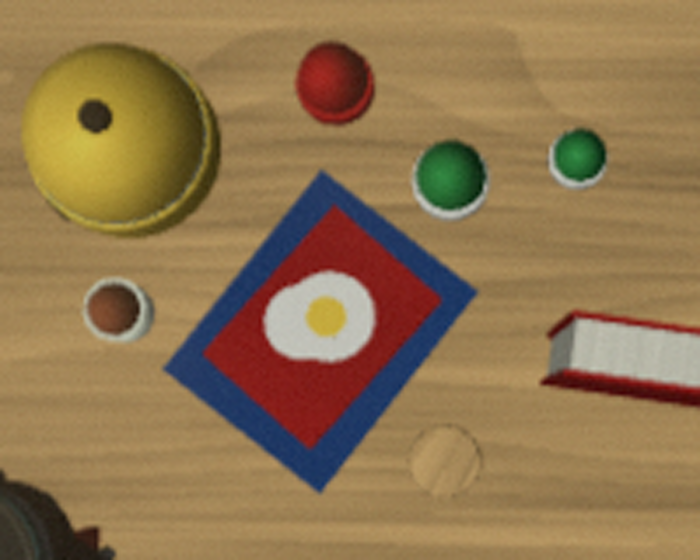

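The book lies inside the mat with over 20 mm to spare on every side. The timer (crop 450,178) stands off the mat, and the arm is clear.

```bash
python3 -c "
from cell import order
print(order.finish_job())"
```

```text
the job is handed in; nothing more can be done
None
```

The job is handed in (no verdict was returned): the last picture shows the timer upright off the mat, the book flat with its cover up and about 20 mm inside the mat's edges, and the egg cup, salt pot and egg cooker apparently undisturbed.

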